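Vent the curing box and hold its sprung hood at the airing gap

ROBOT

A 6-joint arm with a two-finger parallel gripper is mounted at the origin on the work surface; the furniture and walls round the work are solid. World frame = base frame: x ahead of the robot, y to its left, z up, the work surface at z = 0. Lengths are in mm, angles in rad, forces in N, time in s.
With the tool pointing down it reaches from about 400 to 925 mm from the base axis. Payload 12.5 kg.
Tool frame: the origin (TCP) lies at the very end of the fingers, on their centre line; the grasp point (between the pads) lies 19 mm behind it; z points along the fingers, y is the line along which they close (so a half turn about z gives the same grasp; the last joint's range is limited). The gripper opens to 95 mm and grips with 3 to 60 N. Pads are 20 mm wide; open, the fingers measure 119 mm over their backs; the gripper's body (75 mm by 180 mm) begins 59 mm behind the grasp point.
Start: joints at [1.202, 0.491, 1.559, -0, 1.092, -0.106], TCP at [162.349, 603.568, 176.061] pointing down, gripper open.
Joint ranges: [-3.1, 3.1], [-0.84, 2.19], [0.05, 2.79], [-1.13, 4.28], [0.06, 2.93], [-2.69, 2.69]. Speed limits (rad/s): [2.22, 2.22, 2.79, 3.14, 3.14, 3.14].

INTERFACE

Orientations are given as [roll, pitch, yaw] about the fixed x, y, z axes, in that order (R = Rz(yaw) Ry(pitch) Rx(roll)).
In Python, from cell import state, imaging, env, spot_in, mark_of gives the robot as it stands. The module is installed in compiled form; this text tells all that it offers.
- The arm moves only by the tool step_arm, never from a script. Its argument "increments" is a list of rows, each an object with "slide": the shift along the tool's x, y, z in m, a list of three; "roll": the turn about the tool's z in rad. A call has 1 to 5 rows; each row is the pose to reach, as a shift and turn from the pose commanded when the call began, along the tool's axes at that moment; what a row does not reach only later rows make up. A row lasts 1/8 s, in which the tool goes at most 62.5 mm and 10.7 degrees, less where a joint would pass 70% of its speed; a pose out of reach is approached as far as the arm can. A call with a gripper value outside its range is refused whole. "fingers" is the opening, from 0 (shut) to 1 (fully open), set as the call begins (left out, the last holds). The fingers move at their own pace and stop on an object; the grip force is fixed at half the most. Time passes only in rows, so rows that repeat a pose let the fingers close. It gives the time, the measured TCP pose, the force, the opening and the grip force at its end, in the units of the state.
- state(): the state, without advancing time (a new reading comes with each control period).
- imaging.read_camera(name): name is "side" or "top" or "wrist"; returns a dict with "color" (400x640x3 uint8, red, green, blue), "z_map" (400x640 float32, mm along the optical axis (not along the pixel's ray), 0 where there is no reading), "intrinsics" (3x3 intrinsics, pixels), "camera_from_world" (4x4, takes a point from world to camera coordinates). Camera axes: x right, y up, looking along -z (the intrinsics and any distortion apply to the point x, -y, -z); pixel columns grow to the right and rows downward; lengths in mm; the calibration is good to about 2 mm. A picture is of the moment at which its call begins.
- env.job_done(): hands the job in; it is judged then, once.
Trained networks look in the newest picture that a camera, given by its name, has taken for a name from the list of things; names that differ only in an ending like _2 or _b are one class to them, and where a whole thing is asked for, a point or a joint stands for the part that bears it (a point fixed in the world has none). Each returns a list of dicts, best first, with "confidence" (0 to 1); they miss things now and then, are a little off and sometimes report something else, mostly with a low value. They report only what shows in the picture. A call takes as long as a camera call.
- spot_in(camera, target): "bbox" ([left, top, right, bottom] in pixels, round what is visible of it).
- mark_of(camera, target): "uv" ([column, row] in pixels: a listed point, or the origin of a listed thing).
The state is a dict: "t": time; "joints": joint angles; "qvel": joint speeds; "tau": joint torques, N m; "eef_pos": TCP position; "tcp_rot": TCP orientation; "ft_force": force on the tool from outside, world axes, zero at the start; "moment": the same for the moment, N m; "opening": opening from 0.0 (shut) to 1.0 (fully open); "grip_force": force on a finger pad.
Only numpy, scipy, OpenCV 4.12 (cv2) and the standard library are available. Lean on these libraries where they do the work, as an engineer would, in place of code of your own. Each camera call takes 0.05 s, during which the arm holds its last target. There are 200 camera calls.

TASK

The varnished wooden heart in the small curing box has to air under the half-open hood. First vent the box: press the sprung relief lever on the box's right side down to its stop and let it spring back up; then raise the hood by its bar handle a little past its balance point (about 52 degrees open; beyond it the spring drives the hood open), without letting it fly open to its stop, and ease it back to just below that point, no more than about 15 degrees under it, where it would fall shut if let go. Finish while still holding the hood there, quite still, with the heart and the bottles, can and mug round about left undisturbed.

Things in the scene. Friction and masses are not known exactly. Their poses are not given: they have to be found in the camera images.
- curing_box: Bench curing box, fixed; place and yaw (within 0.3 rad) vary. Dark steel foot plate (x ±120, y -235 to +135 mm, 12 thick) with an open grey tray (200 x 240 mm, rim 76 mm above the board) and, right of it (-y), the relief lever. It stands on a fixed plywood board, top 28 mm above the table. Origin on the board under the tray's centre; x points from the front (robot side, handle) to the hinge at the back, y left, z up.
- hood (a joint): Angle of the white hood (214 x 252 mm, 0.9 kg, hinged along its far edge): 0 shut, 0.90 balance point (52 degrees), 1.5 open stop. Its spring holds part of the weight: below 0.90 it falls shut, above it swings open by itself. Force needed at the handle: about 2 N up when shut, almost none near balance, 2 N of restraint near 1.3. Carry it past 0.95, then back to 0.62-0.87.
- hood_hinge (a point): Point on the hood's hinge axis, at its middle; box frame (106, 0, 80) mm. The axis runs along the box's y.
- hood_grip (a point): Middle of the hood's handle, a round steel bar 12 mm thick, 120 mm long along the box's y, on a post at each end, 50 mm above the hood's top. Hood shut: 165 mm in front of (box -x) and 66 mm above the hinge axis, 174 mm above the table. Turns with the hood about the hinge (up and back). Can be pinched from above, a finger before and one behind; it turns between the fingers.
- relief_lever (a joint): The sprung relief lever's angle in rad: 0 at rest (arm 0.3 rad above level), 0.6 pressed down to its stop (arm 0.3 rad below level). Its spring takes about 3 N at the pad to start, 7 N at the stop, and brings it back when let go. It turns about an axis along the box's y.
- lever_pivot (a point): Point on the lever's pivot axis, box frame (0, -185, 85) mm.
- lever_pad (a point): Middle of the upper face of the black pad (42 x 36 x 10 mm) at the lever's tip. The tip points to the front of the box; at rest this point is 106 mm in front of and 38 mm above the pivot, 151 mm above the table; at the stop it is 85 mm above the table, 109 mm in front of the pivot.
- blank_heart: Varnished wooden heart, 64 x 70 x 10 mm, loose on the tray's floor under the hood; origin at its underside's centre. Not to be touched.
- acryl_rose: Small paint bottle, 35 mm across, 81 mm high, standing loose on the right rear corner of the foot plate, behind the lever; origin under its centre. Leave alone.
- glass_mug: Mug with a handle, 75 x 102 x 82 mm, loose on the table left of the box; origin under its centre. Leave alone.
- spray_varnish: Spray can, 66 mm across, 203 mm high, loose on the table at the front left of the box; origin under its centre. Leave alone.
- acryl_white: Small paint bottle, 38 x 40 x 95 mm, loose on the table right of the board; origin under its centre. Leave alone.

How it is judged:
By the outcome, as a careful person would: the job done as asked, in the order asked, and still so for the second after the job is handed in, while the arm keeps its last pose, push and grip.
It also fails if it takes over 48 s, if anything falls off the work surface, if the arm or the gripper's body presses on something with over 40 N, if the wrist force passes 120 N, or if a joint passes its speed limit or range.

## Working session

There is one attempt and no reset: what is moved stays moved. The work goes in short steps, Python scripts to look and compute and a tool call to move; the robot and the scene stay as the last step left them, time stands still between calls to the robot, and variables do not carry over. Pictures are saved under pics/ and viewed, at most 10 in all, crops included, and the job is handed in when it is done.

Besides the shell and the picture viewer there is one more tool, called after ">>>" by a JSON object that holds its "name" and its "arguments", one argument or row to a line. step_arm: Moves the arm, as the interface text tells. Its arguments: {"type":"object","properties":{"increments":{"type":"array"},"fingers":{"type":"number"}},"required":["increments"]}

```bash
mkdir -p pics; cat > h.py <<'E'
import numpy as np, cv2
from cell import state, imaging, env, spot_in, mark_of
from scipy.spatial.transform import Rotation as Ro
def ray(c,uv):
    K=np.array(c["intrinsics"]);T=np.linalg.inv(np.array(c["camera_from_world"]))
    d=np.array([(uv[0]-K[0,2])/K[0,0],-(uv[1]-K[1,2])/K[1,1],-1.])
    return T[:3,3],T[:3,:3]@d
def dep(c,uv,w=1):
    u,v=int(round(uv[0])),int(round(uv[1]));z=c["z_map"][v-w:v+w+1,u-w:u+w+1];z=z[z>0]
    o,d=ray(c,uv);return o+d*np.median(z)
def atz(c,uv,z):
    o,d=ray(c,uv);return o+d*(z-o[2])/d[2]
E
python3 - <<'E'
from h import *
s=state();print({k:np.round(v,3) for k,v in s.items()})
for n in("top","side"):
    c=imaging.read_camera(n);cv2.imwrite(f"pics/{n}.png",c["color"][...,::-1])
    for t,z in(("curing_box",28),("hood_hinge",108),("hood_grip",174),("lever_pad",151),("lever_pivot",113),("acryl_rose",40),("spray_varnish",0),("acryl_white",0),("glass_mug",0)):
        for m in mark_of(n,t)[:1]: print(n,t,round(m["confidence"],2),np.round(m["uv"]),"depth",np.round(dep(c,m["uv"])),"atz",np.round(atz(c,m["uv"],z)))
E
```

```text
{'t': np.float64(0.0), 'joints': array([ 1.202,  0.492,  1.559, -0.   ,  1.092, -0.106]), 'qvel': array([ 0.   ,  0.   ,  0.001,  0.   ,  0.   , -0.001]), 'tau': array([ 0.0000e+00, -6.1264e+01, -2.5818e+01,  6.9000e-02,  4.8000e-02,
       -0.0000e+00]), 'eef_pos': array([162.237, 603.27 , 175.435]), 'tcp_rot': array([-3.14 , -0.   ,  2.879]), 'ft_force': array([ 0.204, -1.198, -0.237]), 'moment': array([0.068, 0.036, 0.025]), 'grip_force': np.float64(0.0), 'opening': np.float64(1.002)}
top curing_box 0.61 [316. 201.] depth [521.   2. 124.] atz [541.   2.  28.]
top hood_hinge 0.94 [312. 160.] depth [676.  32.  29.] atz [652.  30. 108.]
top hood_grip 0.64 [320. 210.] depth [484. -14. 179.] atz [485. -14. 174.]
top lever_pad 0.55 [382. 216.] depth [ 489. -200.  152.] atz [ 489. -200.  151.]
top lever_pivot 0.82 [376. 190.] depth [ 577. -179.  122.] atz [ 579. -180.  113.]
top acryl_rose 0.41 [369. 167.] depth [ 656. -154.   92.] atz [ 671. -159.   40.]
top spray_varnish 0.75 [228. 255.] depth [323. 239. 164.] atz [337. 267.   0.]
top acryl_white 0.62 [436. 240.] depth [ 446. -384.   76.] atz [ 458. -402.    0.]
top glass_mug 0.83 [190. 226.] depth [413. 398.  29.] atz [417. 405.   0.]
side curing_box 0.62 [340. 241.] depth [ 526. -189.  138.] atz [541.  -2.  28.]
side hood_hinge 0.9 [378. 211.] depth [639.   6. 116.] atz [642.  23. 108.]
side hood_grip 0.86 [318. 194.] depth [479. -22. 178.] atz [479. -13. 174.]
side lever_pad 0.86 [319. 237.] depth [ 478. -195.  153.] atz [ 478. -191.  151.]
side lever_pivot 0.62 [366. 248.] depth [ 581. -199.  125.] atz [ 584. -179.  113.]
side acryl_rose 0.96 [398. 266.] depth [ 666. -168.   56.] atz [ 672. -144.   40.]
side spray_varnish 0.92 [276. 207.] depth [341. 233.  20.] atz [337. 274.   0.]
side acryl_white 0.97 [308. 361.] depth [ 457. -411.   22.] atz [ 456. -391.    0.]
side glass_mug 0.86 [302. 193.] depth [426. 357.  17.] atz [424. 396.   0.]
```

View pics/top.png

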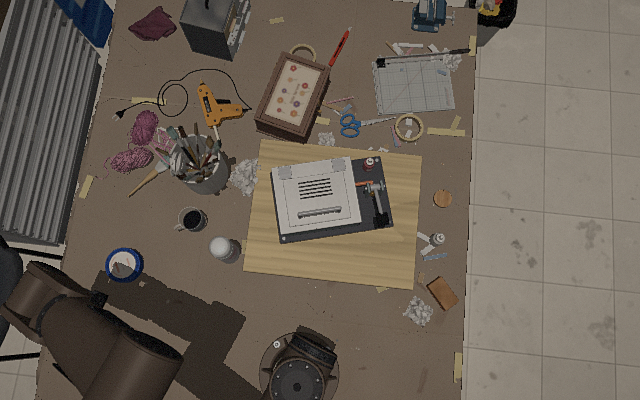

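View pics/side.png

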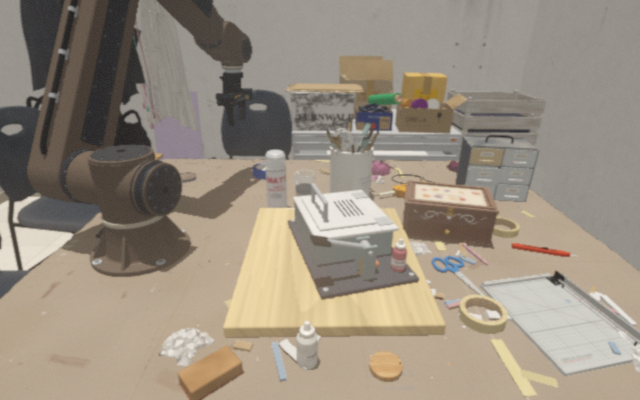

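Top view: the hood is centred near (316,195), its handle runs from (299,216) to (342,208), and the lever pad is near (382,216). The rose bottle sits at (369,163). In the side view the lever is at rest and the hood is shut. The network marks agree with these positions, so I'll fit the box pose.

```bash
cat >> h.py <<'E'
def slide(target,s=None,yaw=None):
    s=s or state();R=Ro.from_euler('xyz',s["tcp_rot"]).as_matrix()
    return np.round(R.T@(np.array(target)-s["eef_pos"])/1000,3), None if yaw is None else round(-(yaw-s["tcp_rot"][2]),3)
def cloud(c):
    K=np.array(c["intrinsics"]);T=np.linalg.inv(np.array(c["camera_from_world"]));z=c["z_map"]
    v,u=np.nonzero(z>0);zz=z[v,u]
    P=np.stack([(u-K[0,2])/K[0,0]*zz,-(v-K[1,2])/K[1,1]*zz,-zz],1)
    return P@T[:3,:3].T+T[:3,3]
E
python3 - <<'E'
from h import *
c=imaging.read_camera("top");P=cloud(c)
def near(xy,r,z0,z1):
    return P[(np.hypot(*(P[:,:2]-xy).T)<r)&(P[:,2]>z0)&(P[:,2]<z1)]
b=near((482,-13),90,160,195);m=b.mean(0);w=np.linalg.svd(b[:,:2]-m[:2])[2][0];print("bar",len(b),m,"yaw",np.arctan2(-w[0],w[1])if w[1]>0 else np.arctan2(w[0],-w[1]),np.ptp(b,0))
p=near((480,-197),45,138,170);print("pad",len(p),p.mean(0),np.ptp(p,0),p.min(0),p.max(0))
for t in((150,600,350),(480,300,350),(478,-197,300)):print(slide(t,yaw=1.76))
E
```

```text
bar 181 [479.87244851 -10.81084271 178.97266003] yaw 0.2676665609284785 [ 43.57508212 127.65138684  25.999592  ]
pad 176 [ 486.35708987 -200.22732733  150.42620551] [60.68781586 39.75945168 25.7049025 ] [ 461.14146321 -222.15373505  138.31053957] [ 521.82927908 -182.39428336  164.01544207]
(array([ 0.011, -0.007, -0.174]), np.float64(1.119))
(array([-0.386, -0.211, -0.174]), np.float64(1.119))
(array([-0.513, -0.691, -0.124]), np.float64(1.119))
```

>>> {"name": "step_arm", "arguments": {
  "increments": [
    {"slide": [0, 0, -0.06], "roll": 0},
    {"slide": [0, 0, -0.12], "roll": 0},
    {"slide": [-0.05, -0.03, -0.17], "roll": 0.15},
    {"slide": [-0.1, -0.06, -0.174], "roll": 0.32},
    {"slide": [-0.15, -0.09, -0.174], "roll": 0.49}
  ],
  "fingers": 0
}}

```text
t: 1.68
eef_pos: [282.2, 479.2, 351.2]
tcp_rot: [3.139, -0.0, 2.384]
ft_force: [1.0, -0.2, -0.5]
opening: 0.534
grip_force: 0.0
```

```bash
python3 -c "
from h import *
s=state();print(s['t'],s['eef_pos'],s['tcp_rot'],s['ft_force']);print(slide((480,250,350),yaw=1.81),slide((478,-202,300),yaw=1.81))"
```

```text
1.675 [282.23477205 479.16144939 351.16410237] [ 3.13937039e+00 -1.90276459e-04  2.38412037e+00] [ 1.02943492 -0.15555456 -0.53588815]
(array([-0.301, -0.031,  0.001]), np.float64(0.574)) (array([-0.61 , -0.361,  0.05 ]), np.float64(0.574))
```

>>> {"name": "step_arm", "arguments": {
  "increments": [
    {"slide": [-0.06, -0.006, 0], "roll": 0.15},
    {"slide": [-0.12, -0.012, 0], "roll": 0.3},
    {"slide": [-0.18, -0.018, 0], "roll": 0.45},
    {"slide": [-0.24, -0.025, 0], "roll": 0.574},
    {"slide": [-0.3, -0.031, 0], "roll": 0.574}
  ]
}}

```text
t: 2.3
eef_pos: [480.0, 250.9, 350.2]
tcp_rot: [3.141, -0.0, 1.813]
ft_force: [1.4, 0.7, 0.1]
opening: 0.026
grip_force: 0.0
```

```bash
python3 -c "
from h import *
s=state();print(s['t'],s['eef_pos'],s['tcp_rot']);print(slide((478,-202,280),yaw=1.81))"
```

```text
2.3 [480.04220195 250.85193415 350.20741191] [ 3.14101714e+00 -1.62336572e-04  1.81301961e+00]
(array([-0.439, -0.111,  0.07 ]), np.float64(0.003))
```

>>> {"name": "step_arm", "arguments": {
  "increments": [
    {"slide": [-0.06, -0.015, 0.0]},
    {"slide": [-0.12, -0.03, 0.0]},
    {"slide": [-0.18, -0.046, 0.0]},
    {"slide": [-0.24, -0.061, 0.0]},
    {"slide": [-0.3, -0.076, 0.0]}
  ]
}}

```text
invalid input at $.increments[0]: expected keys slide, roll
```

>>> {"name": "step_arm", "arguments": {
  "increments": [
    {"slide": [-0.05, -0.013, 0.02]},
    {"slide": [-0.1, -0.025, 0.04]},
    {"slide": [-0.139, -0.035, 0.07]},
    {"slide": [-0.139, -0.035, 0.07]},
    {"slide": [-0.139, -0.035, 0.07]}
  ]
}}

```text
invalid input at $.increments[0]: expected keys slide, roll
```

```bash
python3 - <<'E'
from h import *
s=state();print(s['t'],s['eef_pos'],s['tcp_rot'],s['ft_force'])
c=imaging.read_camera("wrist");cv2.imwrite("pics/w1.png",c["color"][...,::-1])
for t,z in(("lever_pad",151),("hood_grip",174),("lever_pivot",113)):
    for m in mark_of("wrist",t)[:1]: print(t,m,dep(c,m["uv"]),atz(c,m["uv"],z))
P=cloud(c);q=P[(np.hypot(P[:,0]-478,P[:,1]+202)<35)&(P[:,2]>138)&(P[:,2]<165)];print(len(q),q.mean(0),q.min(0),q.max(0))
E
```

```text
2.3 [480.04220195 250.85193415 350.20741191] [ 3.14101714e+00 -1.62336572e-04  1.81301961e+00] [1.40540694 0.66233549 0.08609978]<stdin>:6: RuntimeWarning: Mean of empty slice.
  ret = um.true_divide(
Traceback (most recent call last):
ValueError: zero-size array to reduction operation minimum which has no identity
```

View pics/w1.png

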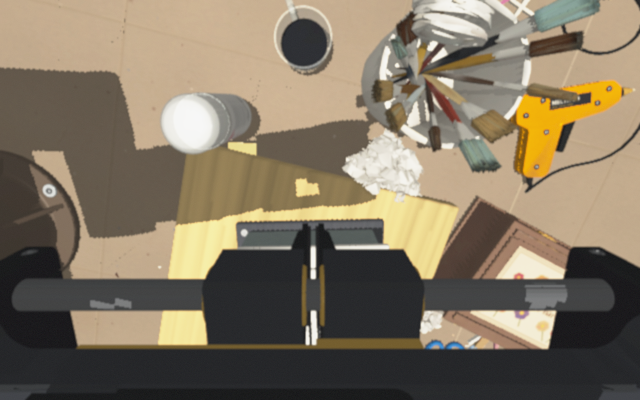

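The moves were refused because each row needs a "roll" key, so the arm hasn't moved. The picture shows the can at (190,125), the box's near edge at (310,235) and the shut fingers at (313,300). I'll send the moves again.

>>> {"name": "step_arm", "arguments": {
  "increments": [
    {"slide": [-0.06, -0.015, 0.0], "roll": 0},
    {"slide": [-0.12, -0.03, 0.0], "roll": 0},
    {"slide": [-0.18, -0.046, 0.0], "roll": 0},
    {"slide": [-0.24, -0.061, 0.0], "roll": 0},
    {"slide": [-0.3, -0.076, 0.0], "roll": 0}
  ]
}}

```text
t: 3.12
eef_pos: [477.3, -57.3, 350.3]
tcp_rot: [3.141, 0.0, 1.817]
ft_force: [0.8, 0.2, -0.8]
opening: 0.006
grip_force: 0.0
```

>>> {"name": "step_arm", "arguments": {
  "increments": [
    {"slide": [-0.05, -0.013, 0.02], "roll": 0},
    {"slide": [-0.1, -0.025, 0.04], "roll": 0},
    {"slide": [-0.139, -0.035, 0.07], "roll": 0},
    {"slide": [-0.139, -0.035, 0.07], "roll": 0}
  ]
}}

```text
t: 3.62
eef_pos: [476.8, -200.6, 278.0]
tcp_rot: [-3.139, -0.003, 1.814]
ft_force: [-0.2, 0.2, -0.4]
opening: 0.006
grip_force: 0.0
```

```bash
python3 - <<'E'
from h import *
s=state();print(s['t'],s['eef_pos'],s['tcp_rot'],s['ft_force'])
c=imaging.read_camera("wrist");cv2.imwrite("pics/w2.png",c["color"][...,::-1])
for t,z in(("lever_pad",151),("hood_grip",174),("lever_pivot",113)):
    for m in mark_of("wrist",t)[:1]: print(t,m,dep(c,m["uv"]),atz(c,m["uv"],z))
E
```

```text
3.625 [ 476.79519043 -200.55496427  277.95929706] [-3.13903950e+00 -2.62166102e-03  1.81359435e+00] [-0.16816661  0.24453446 -0.35461168]
lever_pad {'uv': [322.9, 177.6], 'confidence': 0.83} [ 486.55316718 -200.45742767  150.1273863 ] [ 486.48215116 -200.27213867  151.        ]
lever_pivot {'uv': [416.9, 168.3], 'confidence': 0.92} [ 583.98595287 -172.00298682  123.73595245] [ 587.67561776 -173.27611682  113.        ]
```

View pics/w2.png

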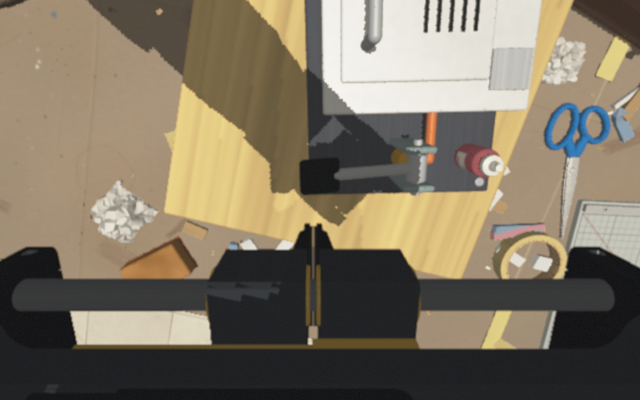

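The pad is at (322,177), just in front of the shut fingers, and the mark puts it at about (486,-200). That is good enough to press on.

>>> {"name": "step_arm", "arguments": {
  "increments": [
    {"slide": [0, 0.004, 0.05], "roll": 0},
    {"slide": [0, 0.004, 0.1], "roll": 0},
    {"slide": [0, 0.004, 0.12], "roll": 0},
    {"slide": [0, 0.004, 0.13], "roll": 0},
    {"slide": [0, 0.004, 0.14], "roll": 0}
  ],
  "fingers": 0
}}

```text
t: 4.45
eef_pos: [482.0, -198.9, 140.6]
tcp_rot: [3.14, 0.001, 1.816]
ft_force: [0.1, 0.0, -0.3]
opening: 0.006
grip_force: 0.0
```

>>> {"name": "step_arm", "arguments": {
  "increments": [
    {"slide": [0, 0, 0.01], "roll": 0},
    {"slide": [0, 0, 0.02], "roll": 0},
    {"slide": [0, 0, 0.03], "roll": 0},
    {"slide": [0, 0, 0.04], "roll": 0},
    {"slide": [0, 0, 0.04], "roll": 0}
  ]
}}

```text
t: 5.08
eef_pos: [481.2, -199.4, 99.4]
tcp_rot: [-3.141, -0.0, 1.815]
ft_force: [-1.0, -0.3, 2.7]
opening: 0.005
grip_force: 1.6
```

```bash
python3 - <<'E'
from h import *
s=state();print(s['t'],s['eef_pos'],s['ft_force'],s['moment'])
c=imaging.read_camera("wrist");d=imaging.read_camera("side")
a=cv2.resize(c["color"][80:300,180:500],(640,440));b=cv2.resize(d["color"][170:310,260:440],(640,498))
cv2.imwrite("pics/w3.png",cv2.resize(np.vstack([a,b]),(480,600-0))[...,::-1])
for m in mark_of("wrist","lever_pad")[:1]: print(m,dep(c,m["uv"]))
for m in mark_of("side","lever_pad")[:1]: print(m,dep(d,m["uv"]))
E
```

```text
5.075 [ 481.20849906 -199.36388126   99.38156617] [-0.9564062  -0.30981264  2.70918244] [-0.08032495  0.16129431  0.01047157]
{'uv': [317.5, 243.1], 'confidence': 0.63} [ 475.55918721 -206.48360115  143.62945541]
```

View pics/w3.png

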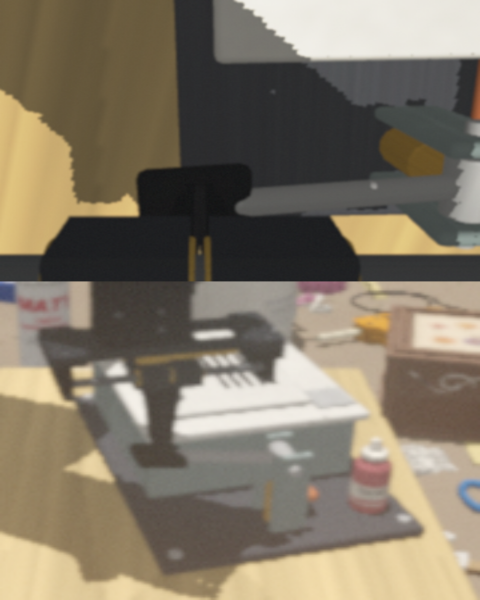

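The fingers are centred on the black pad and the arm is nearly level, so the lever is going down. I'll carry on to the stop.

>>> {"name": "step_arm", "arguments": {
  "increments": [
    {"slide": [0, 0, 0.006], "roll": 0},
    {"slide": [0, 0, 0.012], "roll": 0},
    {"slide": [0, 0, 0.014], "roll": 0},
    {"slide": [0, 0, 0.014], "roll": 0}
  ]
}}

```text
t: 5.78
eef_pos: [481.1, -199.2, 85.7]
tcp_rot: [-3.141, -0.001, 1.815]
ft_force: [-2.6, -0.9, 4.1]
opening: 0.009
grip_force: 2.0
```

>>> {"name": "step_arm", "arguments": {
  "increments": [
    {"slide": [0, 0, 0.002], "roll": 0},
    {"slide": [0, 0, 0.002], "roll": 0}
  ]
}}

```text
t: 6.02
eef_pos: [481.2, -199.2, 83.9]
tcp_rot: [-3.142, -0.0, 1.815]
ft_force: [-2.5, -0.6, 3.2]
opening: 0.003
grip_force: 2.1
```

>>> {"name": "step_arm", "arguments": {
  "increments": [
    {"slide": [0, 0, 0.002], "roll": 0},
    {"slide": [0, 0, 0.003], "roll": 0},
    {"slide": [0, 0, 0.003], "roll": 0}
  ]
}}

```text
t: 6.4
eef_pos: [481.2, -199.2, 80.8]
tcp_rot: [-3.141, -0.0, 1.815]
ft_force: [-3.9, -1.5, 4.3]
opening: 0.004
grip_force: 2.2
```

>>> {"name": "step_arm", "arguments": {
  "increments": [
    {"slide": [0, 0, 0.002], "roll": 0},
    {"slide": [0, 0, 0.003], "roll": 0},
    {"slide": [0, 0, 0.003], "roll": 0}
  ]
}}

```text
t: 6.78
eef_pos: [481.2, -199.2, 77.8]
tcp_rot: [-3.142, -0.0, 1.815]
ft_force: [-4.2, -0.8, 4.8]
opening: 0.002
grip_force: 2.4
```

```bash
python3 - <<'E'
from h import *
s=state();print(s['t'],s['eef_pos'],s['ft_force'],s['moment'])
c=imaging.read_camera("wrist");d=imaging.read_camera("side")
a=cv2.resize(c["color"][80:300,180:500],(640,440));b=cv2.resize(d["color"][190:310,270:400],(640,590))
cv2.imwrite("pics/w4.png",cv2.resize(np.vstack([a,b]),(450,600))[...,::-1])
P=cloud(c);u=np.array([np.cos(.243),np.sin(.243)]);n=np.array([-u[1],u[0]])
r=P[:,:2]-np.array([484,-200]);a=r@u;b=r@n
for x in range(-40,110,8):
    q=P[(abs(a-x)<4)&(abs(b-4)<12)&(P[:,2]<135)&(P[:,2]>45)]
    if len(q):print(x,len(q),np.round(np.percentile(q[:,2],[10,50,90])))
E
```

```text
6.775 [ 481.22076637 -199.2445048    77.83041519] [-4.20169988 -0.84781508  4.83534525] [-0.21378158  0.75899782  0.037824  ]
-24 423 [114. 115. 116.]
-16 472 [115. 116. 117.]
-8 305 [115. 117. 132.]
0 330 [116. 120. 132.]
8 422 [115. 116. 117.]
16 341 [113. 116. 118.]
24 284 [113. 117. 118.]
32 301 [113. 117. 118.]
40 296 [113. 117. 118.]
48 332 [113. 117. 118.]
56 330 [114. 117. 119.]
64 336 [114. 117. 119.]
72 337 [114. 118. 119.]
80 346 [114. 118. 119.]
88 336 [114. 118. 119.]
96 1841 [ 56.  81. 121.]
104 1035 [ 80. 123. 124.]
```

View pics/w4.png

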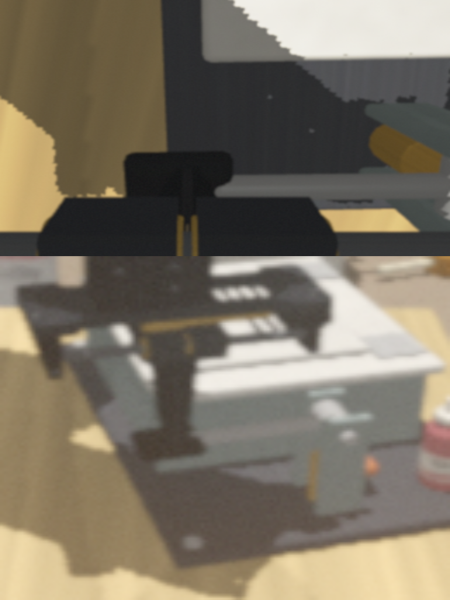

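```bash
python3 - <<'E'
from h import *
s=state()
for n in("wrist","side","top"):
    c=imaging.read_camera(n)
    K=np.array(c["intrinsics"]);T=np.array(c["camera_from_world"])
    print(n,"cam",np.linalg.inv(T)[:3,3])
    for dz in(0,19,38):
        p=T@np.r_[s["eef_pos"]+[0,0,dz],1];uv=[K[0,0]*p[0]/-p[2]+K[0,2],-K[1,1]*p[1]/-p[2]+K[1,2]]
        print(dz,np.round(uv,1),"z",round(-p[2],1),"map",c["z_map"][int(uv[1]),int(uv[0])])
    if n=="wrist":
        for v in range(150,240,5):print(v,[tuple(np.round(dep(c,(u,v),0))) for u in(290,313,340)])
E
```

```text
wrist cam [ 462.83969183 -127.26179068  286.78051858]
0 [313.4 218.1] z 221.1 map 180.49507
19 [313.5 228.9] z 202.8 map 177.65076
38 [313.6 241.9] z 184.5 map 160.70134
150 [(np.float64(455.0), np.float64(-168.0), np.float64(29.0)), (np.float64(472.0), np.float64(-162.0), np.float64(41.0)), (np.float64(491.0), np.float64(-157.0), np.float64(41.0))]
155 [(np.float64(456.0), np.float64(-172.0), np.float64(28.0)), (np.float64(473.0), np.float64(-166.0), np.float64(39.0)), (np.float64(491.0), np.float64(-161.0), np.float64(41.0))]
160 [(np.float64(457.0), np.float64(-176.0), np.float64(27.0)), (np.float64(474.0), np.float64(-169.0), np.float64(39.0)), (np.float64(492.0), np.float64(-164.0), np.float64(40.0))]
165 [(np.float64(458.0), np.float64(-179.0), np.float64(28.0)), (np.float64(474.0), np.float64(-173.0), np.float64(40.0)), (np.float64(494.0), np.float64(-168.0), np.float64(40.0))]
170 [(np.float64(459.0), np.float64(-183.0), np.float64(30.0)), (np.float64(475.0), np.float64(-176.0), np.float64(39.0)), (np.float64(495.0), np.float64(-172.0), np.float64(39.0))]
175 [(np.float64(460
[... 2002 characters left out ...]
.float64(467.0), np.float64(-195.0), np.float64(117.0)), (np.float64(479.0), np.float64(-190.0), np.float64(123.0)), (np.float64(493.0), np.float64(-189.0), np.float64(116.0))]
235 [(np.float64(468.0), np.float64(-198.0), np.float64(116.0)), (np.float64(479.0), np.float64(-190.0), np.float64(129.0)), (np.float64(494.0), np.float64(-192.0), np.float64(117.0))]
side cam [ 468.59081757 -910.84058241  564.10849036]
0 [319.9 266.8] z 850.3 map 915.7429
19 [319.9 259.6] z 842.3 map 817.64667
38 [320.  252.3] z 834.2 map 820.50305
top cam [ 201.12814424  -11.24326331 1640.07473568]
0 [378.2 222.9] z 1582.6 map 1045.4409
19 [379.  221.9] z 1564.1 map 1048.4447
38 [379.9 220.9] z 1545.5 map 1051.6783
```

```bash
python3 - <<'E'
from h import *
s=state();R=Ro.from_euler('xyz',s["tcp_rot"]).as_matrix()
c=imaging.read_camera("wrist");P=cloud(c);L=(P-s["eef_pos"])@R
# tool coords x(left), y(box x), z(down)
print("gripper pts: y-bin, lowest tool z, x range")
g=L[(L[:,2]<-42)&(abs(L[:,0])<50)&(L[:,0]<45)]
for y in range(-130,131,10):
    q=g[abs(g[:,1]-y)<5]
    if len(q):print(y,len(q),"zmax",np.round(np.percentile(q[:,2],[50,98])),"x",np.round(np.percentile(q[:,0],[2,98])))
d=imaging.read_camera("side");Q=(cloud(d)-s["eef_pos"])@R
print("bracket (side+wrist) world z max by y")
for y in range(40,150,6):
    o=[]
    for M in(L,Q):
        q=M[(abs(M[:,1]-y)<3)&(abs(M[:,0]-5)<28)&(M[:,2]>-65)]
        o.append(np.round(np.percentile(s["eef_pos"][2]-q[:,2],[50,98]))if len(q)>3 else None)
    print(y,o)
E
```

```text
gripper pts: y-bin, lowest tool z, x range
-80 1479 zmax [-127. -117.] x [ 4. 34.]
-70 4478 zmax [-131. -118.] x [ 4. 34.]
-60 2742 zmax [-149. -129.] x [23. 30.]
-50 4224 zmax [-153. -130.] x [20. 30.]
-40 4255 zmax [-153. -130.] x [20. 30.]
-30 4038 zmax [-153. -130.] x [20. 30.]
-20 6777 zmax [-141. -124.] x [20. 35.]
-10 7134 zmax [-141. -121.] x [18. 35.]
0 7325 zmax [-140.  -52.] x [ 8. 35.]
10 7107 zmax [-141. -122.] x [20. 35.]
20 6333 zmax [-141. -125.] x [20. 35.]
30 3946 zmax [-154. -130.] x [22. 30.]
40 4089 zmax [-153. -130.] x [22. 30.]
50 4074 zmax [-153. -130.] x [22. 30.]
60 3565 zmax [-151. -130.] x [23. 32.]
70 5973 zmax [-132. -118.] x [ 4. 34.]
80 632 zmax [-128. -119.] x [25. 34.]
90 294 zmax [-47. -42.] x [-18.  26.]
100 1236 zmax [-45. -42.] x [-16.  26.]
110 1392 zmax [-46. -43.] x [-16.  26.]
120 406 zmax [-49. -42.] x [-16.  26.]
130 1 zmax [-45. -45.] x [-17. -17.]
bracket (side+wrist) world z max by y
40 [array([ 40., 118.]), array([ 41., 118.])]
46 [array([ 40., 118.]), array([ 41., 118.])]
52 [array([ 40., 119.]), array([ 41., 118.])]
58 [array([ 40., 119.]), array([ 41., 119.])]
64 [array([ 40., 119.]), array([ 41., 119.])]
70 [array([ 40., 119.]), array([ 41., 119.])]
76 [array([ 41., 119.]), array([ 40., 118.])]
82 [array([ 40., 119.]), array([ 41., 120.])]
88 [array([ 49., 124.]), array([ 68., 125.])]
94 [array([ 93., 128.]), array([ 79., 127.])]
100 [array([114., 128.]), array([ 91., 128.])]
106 [array([122., 128.]), array([103., 129.])]
112 [array([122., 129.]), array([100., 129.])]
118 [array([119., 129.]), array([113., 128.])]
124 [array([113., 128.]), array([ 83., 127.])]
130 [array([41., 67.]), array([40., 64.])]
136 [array([66., 69.]), array([41., 69.])]
142 [array([41., 68.]), array([40., 65.])]
148 [None, array([40., 41.])]
```

The wrist and side depth agree. The fingertip and gripper body sit about 39 mm higher than the reported TCP says, so the lever is only half pressed. I'll correct for that offset and keep pressing to the stop.

>>> {"name": "step_arm", "arguments": {
  "increments": [
    {"slide": [0, 0, 0.008], "roll": 0},
    {"slide": [0, 0, 0.016], "roll": 0},
    {"slide": [0, 0, 0.023], "roll": 0},
    {"slide": [0, 0, 0.027], "roll": 0},
    {"slide": [0, 0, 0.027], "roll": 0}
  ]
}}

```text
t: 7.75
eef_pos: [482.8, -199.5, 51.2]
tcp_rot: [3.139, 0.002, 1.815]
ft_force: [1.9, 0.3, 6.9]
opening: 0.004
grip_force: 3.1
```

>>> {"name": "step_arm", "arguments": {
  "increments": [
    {"slide": [0, 0, 0.002], "roll": 0},
    {"slide": [0, 0, 0.004], "roll": 0},
    {"slide": [0, 0, 0.004], "roll": 0}
  ]
}}

```text
t: 8.12
eef_pos: [483.1, -199.7, 47.7]
tcp_rot: [3.138, 0.002, 1.815]
ft_force: [1.8, 2.3, 10.4]
opening: 0.006
grip_force: 4.0
```

>>> {"name": "step_arm", "arguments": {
  "increments": [
    {"slide": [0, 0, 0.002], "roll": 0},
    {"slide": [0, 0, 0.003], "roll": 0},
    {"slide": [0, 0, 0.003], "roll": 0}
  ]
}}

```text
t: 8.5
eef_pos: [483.5, -199.8, 46.4]
tcp_rot: [3.137, 0.003, 1.815]
ft_force: [-2.8, 5.0, 31.2]
opening: 0.003
grip_force: 15.9
```

The force jumped to 31 N, so the lever is on its stop. I'll release it and rise.

>>> {"name": "step_arm", "arguments": {
  "increments": [
    {"slide": [0, 0, -0.02], "roll": 0},
    {"slide": [0, 0, -0.05], "roll": 0},
    {"slide": [0, 0, -0.09], "roll": 0},
    {"slide": [0, 0, -0.14], "roll": 0},
    {"slide": [0, 0, -0.19], "roll": 0}
  ],
  "fingers": 0
}}

```text
t: 9.12
eef_pos: [481.6, -199.1, 235.4]
tcp_rot: [3.141, 0.0, 1.815]
ft_force: [0.2, 0.1, 0.7]
opening: 0.003
grip_force: 0.0
```

```bash
python3 - <<'E'
from h import *
s=state();print(s['t'],s['eef_pos'],s['tcp_rot'],s['ft_force'])
c=imaging.read_camera("wrist");P=cloud(c)
q=P[(np.hypot(P[:,0]-484,P[:,1]+196)<25)&(P[:,2]>60)&(P[:,2]<175)];print("pad",len(q),q[:,:].mean(0),q.max(0))
b=P[(np.hypot(P[:,0]-480,P[:,1]+11)<80)&(P[:,2]>171)&(P[:,2]<190)]
if len(b)>20:
    m=b.mean(0);w=np.linalg.svd(b[:,:2]-m[:2])[2][0];print("bar",len(b),m,b.min(0),b.max(0),"yaw",np.arctan(-w[0]/w[1]))
print(slide((480,-11,240),yaw=1.81))
E
```

```text
9.125 [ 481.64451337 -199.1035538   235.37390194] [3.14055687e+00 2.46443617e-06 1.81479204e+00] [0.21773526 0.13592111 0.72958905]
pad 1841 [ 483.41010662 -198.03670719  150.59751094] [ 508.87210974 -178.48423889  157.53504333]
bar 565 [494.27544702 -62.50198707 178.37396956] [486.59174698 -73.08875895 171.09989659] [501.87539    -50.72295921 181.69154638] yaw 0.26852667215587117
(array([0.184, 0.042, 0.001]), np.float64(0.005))
```

The lever is back up, with the pad at z of about 150. Next I'll go above the handle with the fingers part open.

>>> {"name": "step_arm", "arguments": {
  "increments": [
    {"slide": [0.05, 0.011, 0], "roll": 0},
    {"slide": [0.1, 0.023, 0], "roll": 0},
    {"slide": [0.15, 0.035, 0], "roll": 0},
    {"slide": [0.184, 0.042, 0], "roll": 0.005},
    {"slide": [0.184, 0.042, 0], "roll": 0.005}
  ],
  "fingers": 0.5
}}

```text
t: 9.8
eef_pos: [477.8, -8.6, 233.8]
tcp_rot: [3.141, -0.0, 1.813]
ft_force: [0.4, -0.9, -0.2]
opening: 0.464
grip_force: 0.0
```

```bash
python3 - <<'E'
from h import *
s=state();print(s['t'],s['eef_pos'],s['tcp_rot'],s['ft_force'],s['opening'])
R=Ro.from_euler('xyz',s["tcp_rot"]).as_matrix()
c=imaging.read_camera("wrist");cv2.imwrite("pics/w5.png",c["color"][...,::-1]);P=cloud(c);L=(P-s["eef_pos"])@R
b=P[(np.hypot(P[:,0]-480,P[:,1]+11)<80)&(P[:,2]>171)&(P[:,2]<190)]
m=b.mean(0);w=np.linalg.svd(b[:,:2]-m[:2])[2][0];print("bar",len(b),m,b.min(0),b.max(0),"yaw",np.arctan(-w[0]/w[1]))
q=(b-s["eef_pos"])@R;print("tool",q.mean(0),q.min(0),q.max(0))
E
```

```text
9.8 [477.78429793  -8.63736189 233.76739428] [ 3.14059473e+00 -2.91356792e-04  1.81277520e+00] [ 0.42359736 -0.85493967 -0.2065156 ] 0.4638473494650075
bar 2293 [479.0782198   -4.19550543 178.67506429] [458.7919362  -71.21213721 172.86981148] [501.34636014  54.85578751 182.28285927] yaw 0.26440634019298676
tool [ 3.98633921  2.26562086 55.09578212] [-65.13465907  -4.7602686   51.47851351] [64.87723582  9.12223018 60.91046522]
```

View pics/w5.png

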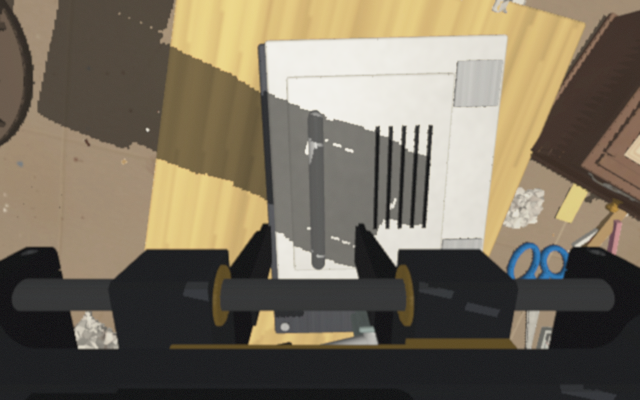

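The bar is between the open fingers, from (316,115) to (318,265) in the picture, and offset about 2 mm in tool y. I'll descend and then close.

>>> {"name": "step_arm", "arguments": {
  "increments": [
    {"slide": [0, 0.002, 0.04], "roll": -0.02},
    {"slide": [0, 0.002, 0.08], "roll": -0.02},
    {"slide": [0, 0.002, 0.105], "roll": -0.02},
    {"slide": [0, 0.002, 0.117], "roll": -0.02},
    {"slide": [0, 0.002, 0.117], "roll": -0.02}
  ]
}}

```text
t: 10.48
eef_pos: [479.6, -10.7, 116.6]
tcp_rot: [-3.141, -0.0, 1.829]
ft_force: [0.1, 0.2, -0.3]
opening: 0.501
grip_force: 0.0
```

>>> {"name": "step_arm", "arguments": {
  "increments": [
    {"slide": [0, 0, 0], "roll": 0},
    {"slide": [0, 0, 0], "roll": 0},
    {"slide": [0, 0, 0], "roll": 0},
    {"slide": [0, 0, 0], "roll": 0},
    {"slide": [0, 0, 0], "roll": 0}
  ],
  "fingers": 0
}}

```text
t: 11.1
eef_pos: [481.4, -9.7, 117.3]
tcp_rot: [3.137, 0.001, 1.83]
ft_force: [9.2, 4.7, -4.7]
opening: 0.12
grip_force: 30.0
```

```bash
python3 - <<'E'
from h import *
s=state();print(s['t'],s['eef_pos'],s['tcp_rot'],s['ft_force'],s['opening'],s['grip_force'])
a0=np.arctan2(66,165);r=np.hypot(66,165)
for th in(.1,.2,.3,.4,.5,.6,.7,.8,.9,1.0,1.05,.95,.85,.75):
    print(th,"y",round(165-r*np.cos(a0+th)),"z",-round(r*np.sin(a0+th)-66))
E
```

```text
11.1 [481.43030562  -9.7198246  117.29807868] [3.13737233e+00 5.63882637e-04 1.82953140e+00] [ 9.19906553  4.66265488 -4.74426897] 0.11962299848629084 30.022790729999542
0.1 y 7 z -16
0.2 y 16 z -31
0.3 y 27 z -46
0.4 y 39 z -59
0.5 y 52 z -71
0.6 y 66 z -82
0.7 y 81 z -91
0.8 y 97 z -98
0.9 y 114 z -104
1.0 y 131 z -109
1.05 y 140 z -110
0.95 y 123 z -107
0.85 y 106 z -102
0.75 y 89 z -95
```

>>> {"name": "step_arm", "arguments": {
  "increments": [
    {"slide": [0, 0.008, -0.016], "roll": 0},
    {"slide": [0, 0.018, -0.031], "roll": 0},
    {"slide": [0, 0.029, -0.046], "roll": 0},
    {"slide": [0, 0.041, -0.059], "roll": 0},
    {"slide": [0, 0.041, -0.059], "roll": 0}
  ]
}}

```text
t: 11.72
eef_pos: [517.2, 0.0, 177.1]
tcp_rot: [-3.137, 0.0, 1.831]
ft_force: [-15.8, -6.3, 13.4]
opening: 0.117
grip_force: 30.0
```

```bash
python3 - <<'E'
from h import *
s=state();print(s['t'],s['eef_pos'],s['tcp_rot'],s['ft_force'],s['opening'])
c=imaging.read_camera("side");cv2.imwrite("pics/s6.png",cv2.resize(c["color"][100:330,200:480],(700,575))[...,::-1])
E
```

```text
11.725 [5.17205950e+02 4.66990394e-02 1.77057418e+02] [-3.13728766e+00  1.45760434e-05  1.83073410e+00] [-15.83003991  -6.30515178  13.38459966] 0.11664429176147512
```

View pics/s6.png

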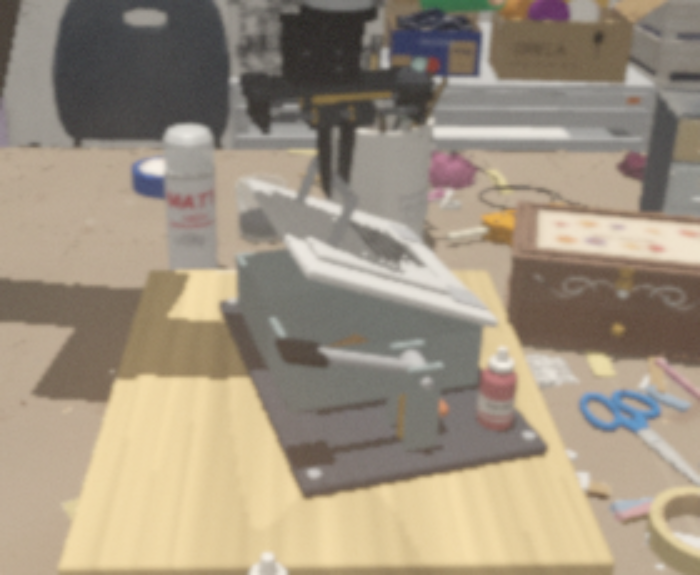

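The hood is about 0.4 open, the lever is at rest and the bottles are standing. The force points radially outward from the hinge, so I'll set the arc 2–3 mm wider.

>>> {"name": "step_arm", "arguments": {
  "increments": [
    {"slide": [0, 0.011, -0.014], "roll": 0},
    {"slide": [0, 0.025, -0.025], "roll": 0},
    {"slide": [0, 0.04, -0.034], "roll": 0},
    {"slide": [0, 0.056, -0.041], "roll": 0},
    {"slide": [0, 0.056, -0.041], "roll": 0}
  ]
}}

```text
t: 12.4
eef_pos: [573.7, 15.2, 218.1]
tcp_rot: [3.141, -0.0, 1.83]
ft_force: [-4.4, 0.7, 9.3]
opening: 0.118
grip_force: 30.0
```

```bash
cat > m.py <<'E'
from h import *
s=state();print(s['t'],s['eef_pos'],s['tcp_rot'],s['ft_force'],s['opening'])
u=np.array([np.cos(.26),np.sin(.26)]);d=s['eef_pos']-[481.4,-9.7,117.3]
x=-165+d[:2]@u;z=66+d[2];a0=np.arctan2(66,165)
print("x,z",x,z,"r",np.hypot(x,z),"theta est tool",np.arctan2(z,-x)-a0,"by x",np.arccos(-x/177.7)-a0)
c=imaging.read_camera("side");P=cloud(c)
B=(P-[541-1,2,28]);Bx=B[:,:2]@u;By=B[:,:2]@np.array([-u[1],u[0]]);Bz=B[:,2]
k=(abs(By)<126)&(Bz>95)&(Bz<260)&(Bx>-110)&(Bx<110);np.save("k.npy",np.c_[Bx,By,Bz][k])
q=np.c_[Bx,By,Bz][k];rng=np.random.default_rng(0);best=(0,)
for _ in range(600):
    a=q[rng.choice(len(q),3,False)];n=np.cross(a[1]-a[0],a[2]-a[0]);l=np.linalg.norm(n)
    if l<500:continue
    n/=l
    if abs(n[1])>.1:continue
    cnt=(abs((q-a[0])@n)<2.5).sum()
    if cnt>best[0]:best=(cnt,n*np.sign(n[2]))
print("plane",best,len(q),"theta",np.arctan2(best[1][0],best[1][2]))
E
python3 m.py
```

```text
12.4 [573.67226598  15.21035567 218.11227741] [ 3.14097021e+00 -7.14017610e-05  1.83048160e+00] [-4.40826205  0.73838007  9.28022287] 0.11794877480225884
x,z -69.42503890866695 166.8122774084345 r 180.68251692307817 theta est tool 0.7959079284225412 by x 0.7889124112717887
plane (np.int64(313), array([ 0.68954821, -0.05677204,  0.72201122])) 1152 theta 0.7624042431811977
```

>>> {"name": "step_arm", "arguments": {
  "increments": [
    {"slide": [0, 0.012, -0.004], "roll": 0},
    {"slide": [0, 0.023, -0.008], "roll": 0},
    {"slide": [0, 0.034, -0.011], "roll": 0},
    {"slide": [0, 0.042, -0.013], "roll": 0},
    {"slide": [0, 0.042, -0.013], "roll": 0}
  ]
}}

```text
t: 13.08
eef_pos: [614.5, 25.7, 229.9]
tcp_rot: [3.141, -0.0, 1.83]
ft_force: [-1.6, 2.8, 3.3]
opening: 0.119
grip_force: 30.0
```

```bash
python3 m.py
```

```text
13.075 [614.45104524  25.74458501 229.85625216] [ 3.14109415e+00 -2.09397740e-04  1.82997636e+00] [-1.57807352  2.82940552  3.31774948] 0.11898628744243722
x,z -27.308689823954722 178.55625216022003 r 180.63249908420426 theta est tool 1.0385243206995463 by x 1.0359999067708507
plane (np.int64(1021), array([0.86568974, 0.01218957, 0.5004325 ])) 1480 theta 1.046655118465699
```

The hood is at about 1.04, past balance. Now I'll ease it back.

>>> {"name": "step_arm", "arguments": {
  "increments": [
    {"slide": [0, -0.012, 0.003], "roll": 0},
    {"slide": [0, -0.024, 0.007], "roll": 0},
    {"slide": [0, -0.036, 0.01], "roll": 0},
    {"slide": [0, -0.044, 0.014], "roll": 0},
    {"slide": [0, -0.048, 0.015], "roll": 0}
  ]
}}

```text
t: 13.75
eef_pos: [567.1, 13.0, 214.5]
tcp_rot: [3.142, -0.0, 1.83]
ft_force: [3.2, 2.3, -6.3]
opening: 0.121
grip_force: 30.0
```

>>> {"name": "step_arm", "arguments": {
  "increments": [
    {"slide": [0, 0, 0], "roll": 0},
    {"slide": [0, 0, 0], "roll": 0},
    {"slide": [0, 0, 0], "roll": 0},
    {"slide": [0, 0, 0], "roll": 0},
    {"slide": [0, 0, 0], "roll": 0}
  ]
}}

```text
t: 14.38
eef_pos: [567.6, 13.2, 214.8]
tcp_rot: [3.141, -0.0, 1.83]
ft_force: [1.7, 1.6, -4.1]
opening: 0.117
grip_force: 30.0
```

```bash
python3 m.py; python3 - <<'E'
from h import *
c=imaging.read_camera("side");cv2.imwrite("pics/s7.png",cv2.resize(c["color"][100:330,200:480],(700,575))[...,::-1]);print(state()['qvel'])
E
```

```text
14.375 [567.62593523  13.18911326 214.77949905] [ 3.14145435e+00 -1.35630394e-05  1.82978551e+00] [ 1.68407234  1.61560189 -4.11946425] 0.11686744342067859
x,z -75.78777446731267 163.47949905347298 r 180.19248976992 theta est tool 0.7561906481331153 by x 0.7496782496242382
plane (np.int64(382), array([ 0.66994565, -0.05877874,  0.74007965])) 1288 theta 0.7356995903829179
[-0.00049302 -0.00039425 -0.00079248 -0.00074054 -0.00095098  0.00071217]
```

View pics/s7.png

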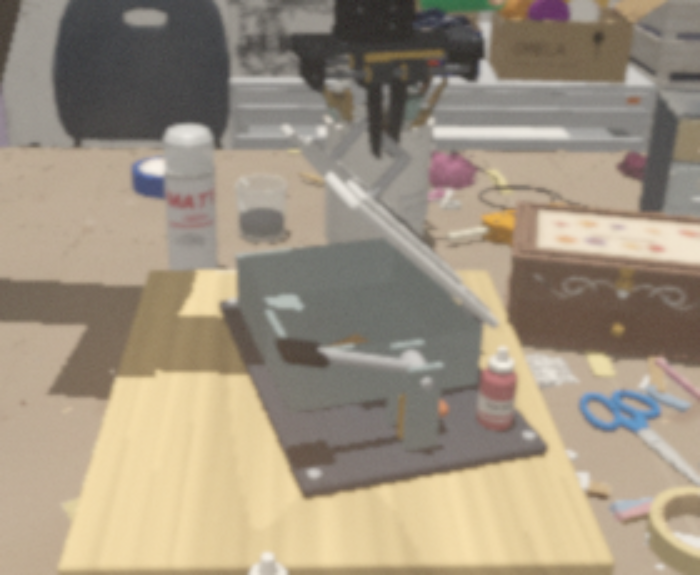

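The hood is held at about 0.75, the arm is still, the lever is up, and the bottles and can stand where they were. I'll hand it in.

```bash
python3 -c "
from cell import env
print(env.job_done())"
```

```text
the job is handed in; nothing more can be done
None
```

I handed the job in at about 14.5 s: I pressed the relief lever to its stop and it sprang back, then took the hood to about 1.04 rad and eased it back to about 0.75 rad, where the arm still holds it. The bottles and can in view looked undisturbed; I didn't check the heart or the mug directly.

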